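Unlock the folding lid stay and close the entrance console

TASK

Unlock the folding stay that props the console's lid open: lift its knee past centre with a light fingertip push on the finger bar, without gripping or wrenching it. Then lower the lid under control and press it gently home until it sits firmly down on its rubber stop, and let go. Do not let it slam, do not force it, and leave the other things on the console and the table where they are.

Things in the scene. Friction and masses are not known exactly. Their poses are not given: they have to be found in the camera images.
- console: Grey laminate console, 260 (x) x 560 (y) x 85 mm high, fixed, placed anew each time; origin at the centre of its underside, z up, -x faces the robot. Its middle holds a storage well under a lid; a folding stay is at the lid's -y side. Loose things stand on its top: low ones (under 25 mm) at the far -y end, taller ones (up to 90 mm) at the +y end. Rubber stop on the front rim: see lid_edge.
- lid: Grey panel, 170 mm from hinge to free edge, 160 wide (y), 10 thick, 0.2-0.3 kg. Origin on the hinge line at mid width and mid thickness; own -x points to the free edge, own z out of the outer face. Starts open, z axis 1.50 rad from vertical, free edge up; shut it lies about level. Friction hinge (0.36 N m): once unlocked it stays at any angle and must be pushed (1-4 N at the edge), from behind, then from above.
- lid_edge (a point): Middle of the lid's free edge, on its outer face. The lid shuts on a 16 mm round rubber stop on the console's front rim, at mid width, 156 mm from the hinge line; the stop is screwed up or down by up to 8 mm, so the shut lid lies from 0.05 rad below to 0.05 above level: press until resistance rises to 5-8 N, not to a height. Hinge friction then keeps it pressed on the stop.
- lid_hinge (a point): Point on the lid's hinge line at mid width: x = +100, y = 0, z = 100 mm in the console frame; the line runs along the console's y.
- stay: Lower bar of the two-bar steel stay, with the finger bar at its upper end (the knee). Origin on its lower pivot: x = -30, y = -91, z = 100 mm in the console frame, axis along y. Pivot to knee 66 mm, knee to pin on the lid 93 mm (pin 100 mm from the hinge line). Locked, it is nearly straight, running up and away from the robot, the knee sagging 8 mm down and back onto a stop; the lid then cannot be closed.
- stay_bar (a point): Point on the finger bar (on its axis, y = -163): round dark steel, 12 mm diameter, at the knee, from y = -95 to -190 mm (console frame), 17 mm end disc; locked at x = +26, z = 135 mm. It swings about the stay's lower pivot (radius 66 mm): push it up and towards the robot (45 degrees) with 5-9 N, for instance with a vertical finger placed behind it. It ends in front of that pivot when the lid is shut.
- knee (a joint): Angle of the knee, rad: 0 = locked against its stop, 0.20 = straight (dead centre), above 0.35 = safely unlocked, about 3.2 with the lid shut. Friction keeps it where it is left.

How it is judged (in metres and radians):
On the way:
1. the stay's knee has been lifted past centre (over 0.35 rad) while the lid is still up (over 0.9 rad from level) (value of joint knee above 0.35 rad and angle between lid's own z axis and vertical above 0.9 rad), for 0.2 s.
At the end, for the whole second after the job is handed in: The lid is shut and at rest (within 0.07 rad of level, under 0.03 rad/s), presses on its rubber stop with more than 1 N by itself, and the knee is folded (over 2.6 rad) (angle between lid's own z axis and vertical below 0.07 rad and contact force between lid and anything else above 1 N and angular speed of lid below 0.03 rad/s and value of joint knee above 2.6 rad); the robot touches nothing.
It fails at once if the lid is pushed with more than 20 N (contact force between any of the arm, the fingers and lid above 20 N).
It fails at once if the stay is pushed, squeezed or wrenched with more than 25 N (contact force between any of the fingers, the arm and stay above 25 N).
It fails at once if the lid slams or is flung (faster than 2 rad/s) (angular speed of lid above 2 rad/s).
It fails at once if a thing on the console or the table is shifted by more than 15 mm (distance of any of watch, paperweight, keyfob, clothespin, seal_case, coin_dish, shoe_brush from where it was at the start of the episode above 0.015 m).
It also fails if it takes over 50 s, if anything falls off the work surface, if the arm or the gripper's body presses on something with over 40 N, if the wrist force passes 120 N, or if a joint passes its speed limit or range.

ROBOT

A 7-joint arm with a two-finger parallel gripper is mounted at the origin on the work surface. World frame = base frame: x ahead of the robot, y to its left, z up, the work surface at z = 0. Lengths are in mm, angles in rad, forces in N, time in s.
With the tool pointing down it reaches from about 400 to 875 mm from the base axis. Payload 4.4 kg.
Tool frame: the origin (TCP) lies between the finger pads; the fingertips stand 8 mm ahead of it and the grasp point (between the pads) lies 11 mm behind it; z points along the fingers, y is the line along which they close (so a half turn about z gives the same grasp; the last joint's range is limited). The gripper opens to 85 mm and grips with 20 to 120 N. Pads are 22 mm wide; open, the fingers measure 114 mm over their backs; the gripper's body (76 mm by 85 mm) begins 54 mm behind the grasp point. The pads swing forward as they close: fully open they stand 13 mm farther back than shut.
Start: joints at [-1.181, 0.628, 0.038, 1.517, -0.027, 0.996, -0.02], TCP at [286.097, 583.666, 239.313] pointing down, gripper open.
Joint ranges: [-3.06, 3.06], [-0.37, 2.12], [-1.25, 1.32], [0.18, 2.47], [-1.1, 4.24], [0.23, 1.98], [-2.94, 2.94]. Speed limits (rad/s): [2.57, 2.57, 3.14, 3.14, 3.14, 3.14, 3.14].

INTERFACE

Orientations are given as [roll, pitch, yaw] about the fixed x, y, z axes, in that order (R = Rz(yaw) Ry(pitch) Rx(roll)).
In Python, from bench import env, viewer gives the robot as it stands.
- The arm moves only by the shell command python3 -m creep 'ROWS' [FORCE]. ROWS is text: rows parted by semicolons, each of 7 numbers parted by spaces: the shift along the tool's x, y, z in mm, then the turn, a rotation vector about the tool's x, y, z in rad, then the opening in per cent of the stroke, from 0 (shut) to 100 (fully open). A call has exactly 10 rows; each row is the pose to reach, as a shift and turn from the pose commanded when the call began, along the tool's axes at that moment; what a row does not reach only later rows make up. A row lasts 1/8 s, in which the tool goes at most 62.5 mm and 10.7 degrees, less where a joint would pass 70% of its speed; a pose out of reach is approached as far as the arm can. A call with a gripper value outside its range is refused whole. The fingers move at their own pace and stop on an object; FORCE is the grip in N (left out, the last holds). Time passes only in rows, so rows that repeat a pose let the fingers close, or fill a call up. It gives the time, the measured TCP pose, the force, the opening and the grip force at its end, in the units of the state.
- env.get_obs(): the state, without advancing time (a new reading comes with each control period).
- viewer.read_camera(name): name is "scene" or "top"; returns a dict with "image" (400x640x3 uint8, blue, green, red), "depth" (400x640 float32, mm along the optical axis (not along the pixel's ray), 0 where there is no reading), "intrinsics" (3x3 intrinsics, pixels), "position" and "rotation" of the camera in the world. Camera axes: x right, y down, z forward; pixel columns grow to the right and rows downward; lengths in mm; the calibration is good to about 2 mm. A picture is of the moment at which its call begins.
- env.close_job(): hands the job in; it is judged then, once.
The state is a dict: "clock": time; "q": joint angles; "qvel": joint speeds; "tau": joint torques, N m; "tcp_pos": TCP position; "ee_rot": TCP orientation; "ft_force": force on the tool from outside, world axes, zero at the start; "torque": the same for the moment, N m; "grip_width": finger opening in mm; "finger_force": force on a finger pad.
Only numpy, scipy, OpenCV 4.12 (cv2) and the standard library are available. Lean on these libraries where they do the work, as an engineer would, in place of code of your own. Each camera call takes 0.05 s, during which the arm holds its last target. There are 200 camera calls.

## Working session

There is one attempt and no reset: what is moved stays moved. The work goes in short steps, Python scripts to look and compute and a shell command to move; the robot and the scene stay as the last step left them, time stands still between calls to the robot, and variables do not carry over. Pictures are saved under pics/ and viewed, at most 10 in all, crops included, and the job is handed in when it is done.

```bash
ls; mkdir -p pics; cat > h.py <<'E'
import numpy as np, cv2
from bench import env, viewer
def cloud(c):
    d=c["depth"];K=np.array(c["intrinsics"]);v,u=np.indices(d.shape)
    P=np.stack([(u-K[0,2])/K[0,0]*d,(v-K[1,2])/K[1,1]*d,d],-1)
    return P@np.array(c["rotation"]).T+np.array(c["position"])
E
python3 - <<'E'
from h import *
for n in ("scene","top"):
    c=viewer.read_camera(n); cv2.imwrite(f"pics/{n}0.png",c["image"]); np.save(f"pics/{n}0.npy",cloud(c)); print(n,c["position"],np.array(c["rotation"]).round(3).tolist(), c["intrinsics"])
o=env.get_obs();print(o)
E
```

```text
picsTraceback (most recent call last):
  File "<stdin>", line 3, in <module>
  File "h.py", line 6, in cloud
    return P@np.array(c["rotation"]).T+np.array(c["position"])
           ~~~~~~~~~~~~~~~~~~~~~~~~~~~^~~~~~~~~~~~~~~~~~~~~~~~
ValueError: operands could not be broadcast together with shapes (400,640) (3,)
```

View pics/scene0.png

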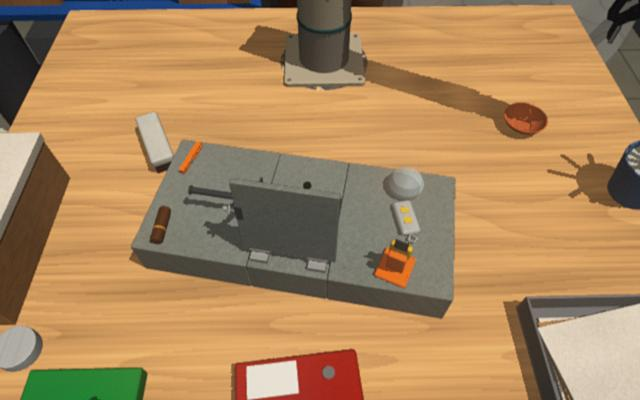

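```bash
cat > h.py <<'E'
import numpy as np, cv2
from scipy.spatial.transform import Rotation as Rot
from bench import env, viewer
def cloud(c):
    d=c["depth"];K=np.array(c["intrinsics"]);v,u=np.indices(d.shape)
    P=np.stack([(u-K[0,2])/K[0,0]*d,(v-K[1,2])/K[1,1]*d,d],-1)
    R=np.array(c["rotation"],float)
    if R.shape==(3,): R=Rot.from_euler("xyz",R).as_matrix()
    W=P@R.T+np.array(c["position"]); W[d==0]=np.nan
    return W
E
python3 - <<'E'
from h import *
for n in ("scene","top"):
    c=viewer.read_camera(n); cv2.imwrite(f"pics/{n}0.png",c["image"]); W=cloud(c);np.save(f"pics/{n}0.npy",W); print(n,c["position"],c["rotation"], c["intrinsics"])
    for v,u in [(40,40),(100,400),(200,300),(300,300),(350,200),(240,400)]: print(v,u,W[v,u].round())
    if n=="scene":
        # lid outer/inner face, console top, bar
        for v,u in [(215,380),(200,205),(190,195),(190,225),(220,290),(60,325)]: print(v,u,W[v,u].round())
o=env.get_obs();print(o)
E
```

```text
scene [1009.98719564  -28.23473943  787.32989829] [-2.53001859e+00 -1.09883292e-03  1.54923417e+00] [[457.73541605   0.         321.5469975 ]
 [  0.         457.73541605 200.85446681]
 [  0.           0.           1.        ]]
40 40 [ -611. -1132.  -357.]
100 400 [158. 186.   2.]
200 300 [634. -50. 254.]
300 300 [678. -60.  -0.]
350 200 [ 765. -230.   -1.]
240 400 [658. 101. 176.]
215 380 [552.  89.  86.]
200 205 [ 512. -235.   86.]
190 195 [ 528. -239.  140.]
190 225 [ 488. -200.   84.]
220 290 [633. -67. 200.]
60 325 [64.  2. 52.]
top [452.49226318 -18.34649042 997.65511229] [-2.97554022 -0.01000951 -1.5576027 ] [[511.79411368   0.         310.97736912]
 [  0.         511.79411368 193.97958873]
 [  0.           0.           1.        ]]
40 40 [935. 540.  -1.]
100 400 [ 817. -206.   -1.]
200 300 [606.  -5.   9.]
300 300 [417.  -9.  82.]
350 200 [320. 178.  -1.]
240 400 [ 525. -186.   84.]
{'clock': 0.15, 'q': array([-1.18077041,  0.62916129,  0.03847596,  1.51809557, -0.02701298,
        0.99629491, -0.0200197 ]), 'qvel': array([-0.00062113, -0.00095061, -0.00126326, -0.00247454, -0.00178217,
       -0.00073475,  0.00144861]), 'tau': array([ 4.36261471e-04, -5.63799763e+01,  1.22696467e+00, -1.93652630e+01,
        1.09921492e-02,  7.44838093e-03, -1.94659606e-06]), 'tcp_pos': array([285.91929648, 583.2470868 , 238.59659633]), 'ee_rot': array([-3.14015217e+00,  1.25947534e-05,  2.68571866e+00]), 'ft_force': array([-0.81032393, -0.00173916, -0.52682317]), 'torque': array([-0.00873441,  0.00999194, -0.01081972]), 'finger_force': 0.0, 'grip_width': 85.09851527099713}
```

View pics/top0.png

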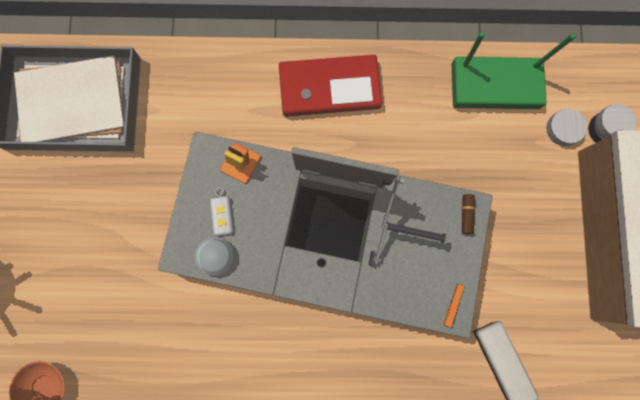

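```bash
cat >> h.py <<'E'
def console(W):
    m=(W[...,2]>76)&(W[...,2]<94)&(W[...,0]>330)&(W[...,0]<760)&(abs(W[...,1])<380)
    mm=cv2.morphologyEx(m.astype(np.uint8),cv2.MORPH_OPEN,np.ones((5,5)))
    n,l,s,_=cv2.connectedComponentsWithStats(mm); k=1+np.argmax(s[1:,4])
    P=W[l==k][:,:2].astype(np.float32)
    (c,sz,a)=cv2.minAreaRect(P)
    b=cv2.boxPoints((c,sz,a)); e=max([b[1]-b[0],b[2]-b[1]],key=np.linalg.norm)
    if e[1]<0: e=-e
    return np.array(c),sz,np.arctan2(-e[0],e[1])
E
python3 - <<'E'
from h import *
for n in ("top","scene"):
    W=np.load(f"pics/{n}0.npy"); c,sz,a=console(W); print(n,c,sz,a)
    R=np.array([[np.cos(a),-np.sin(a)],[np.sin(a),np.cos(a)]])
    L=W.copy(); L[...,:2]=(W[...,:2]-c)@R
    print("toolrel check")
    # bar points
    m=(abs(L[...,0]-26)<25)&(L[...,1]<-110)&(L[...,1]>-200)&(L[...,2]>118)&(L[...,2]<160)
    p=L[m]; print("bar",len(p),p.min(0).round(),p.max(0).round(),np.median(p,0).round(1))
    q=p[abs(p[:,1]+150)<25]; print(q.mean(0).round(1), q[:,2].max())
    m=(L[...,2]>240)&(abs(L[...,0]-100)<60)&(abs(L[...,1])<100); p=L[m]; print("lidtop",p.min(0).round(),p.max(0).round(),p.mean(0).round())
    # things: above top
    m=((L[...,2]>93)&(abs(L[...,0])<125)&(abs(L[...,1])<275)).astype(np.uint8)
    k,l,s,_=cv2.connectedComponentsWithStats(m)
    for i in range(1,k):
        if s[i,4]>15: p=L[l==i]; print("thing",s[i,4],p.min(0).round(),p.max(0).round())
E
```

```text
top [539.49328613 -54.67272949] (561.5746459960938, 260.7826232910156) -0.2005469
toolrel check
bar 364 [  17. -194.  133.] [  33. -110.  146.] [  24.9 -153.6  140.2]
[  24.9 -149.9  139.8] 144.59250800266136
lidtop [ 82. -80. 240.] [ 93.  80. 273.] [ 86.   0. 265.]
thing 572 [ 64. 150.  93.] [120. 211. 177.]
thing 3135 [ -42. -194.   95.] [101.  80. 273.]
thing 16 [ 71. 158.  93.] [ 86. 166.  96.]
thing 18 [ 57. 178.  93.] [ 67. 192.  96.]
thing 17 [ 60. 160.  93.] [ 71. 168.  97.]
thing 765 [-49. 164.  93.] [ 24. 217. 103.]
thing 497 [  47. -251.   93.] [ 118. -223.  111.]
thing 1210 [-119.  150.   94.] [-52. 217. 130.]
thing 300 [-117. -251.   93.] [ -43. -229.  103.]
scene [536.41241455 -55.57244873] (560.6676635742188, 262.7810363769531) -0.19935909
toolrel check
bar 306 [  18. -195.  132.] [  35. -116.  145.] [  28.7 -156.3  140.6]
[  28. -150.  140.] 143.66312723411636
lidtop [ 82. -80. 240.] [ 97.  80. 273.] [ 92.   2. 259.]
thing 207 [-116. -250.   93.] [ -42. -229.  102.]
thing 1626 [-112.  151.   93.] [ 36. 218. 129.]
thing 7807 [ -42. -195.   93.] [120.  80. 273.]
thing 478 [  46. -250.   93.] [ 119. -222.  111.]
thing 1052 [ 56. 149.  93.] [123. 212. 178.]
```

```bash
cat >> h.py <<'E'
C=np.array([538.5,-55.0,0]); YAW=-0.200
RC=Rot.from_euler("z",YAW)
def tgt(l,tilt=0.): # console point, tilt about tool y (+: tip towards robot)
    return RC.apply(l)+C, Rot.from_euler("xyz",[np.pi,0,YAW+np.pi])*Rot.from_rotvec([0,tilt,0])
def go(l,tilt=0.):
    o=env.get_obs(); p,r=tgt(l,tilt); R0=Rot.from_euler("xyz",o["ee_rot"])
    print("row",(R0.inv().apply(p-o["tcp_pos"])).round(1),(R0.inv()*r).as_rotvec().round(3))
def st():
    o=env.get_obs(); R0=Rot.from_euler("xyz",o["ee_rot"])
    print(round(o["clock"],2),"local",RC.inv().apply(o["tcp_pos"]-C).round(1),"F",RC.inv().apply(o["ft_force"]).round(1),"w",round(o["grip_width"],1),"rel rot",(tgt([0,0,0])[1].inv()*R0).as_rotvec().round(3))
E
python3 -c "
from h import *
go([60,-163,330],0.5);go([60,-163,330],0.)"
```

```text
row [-607.1 -604.5  -90.5] [ 0.063  0.497 -0.251]
row [-607.1 -604.5  -90.5] [-0.001 -0.    -0.256]
```

```bash
python3 -m creep '0 0 -50 0 0 0 0; -20 -20 -100 0 0 0 0; -60 -60 -110 0 0 -0.1 0; -100 -100 -110 0 0 -0.2 0; -140 -140 -110 0 0 -0.256 0; -180 -180 -110 0 0 -0.256 0; -220 -220 -110 0 0 -0.256 0; -260 -260 -110 0 0 -0.256 0; -300 -300 -110 0 0 -0.256 0; -340 -340 -110 0 0 -0.256 0' 40; python3 -c "
from h import *
st();go([60,-163,330],0.5)"
```

```text
clock: 1.4
tcp_pos: [442.0, 126.9, 349.4]
ee_rot: [3.141, 0.0, 2.942]
ft_force: [0.8, -0.4, 0.1]
grip_width: -0.0
finger_force: 0.0
1.4 local [-130.8  159.1  349.4] F [ 0.9 -0.2  0.1] w -0.0 rel rot [-0. -0. -0.]
row [-190.7 -322.2   19.3] [0.  0.5 0. ]
```

```bash
python3 -m creep '-24 -40 0 0 0 0 0; -48 -80 0 0 0 0 0; -72 -120 0 0 0 0 0; -96 -160 0 0 0 0 0; -120 -200 0 0 0 0 0; -144 -240 0 0 0.1 0 0; -168 -280 0 0 0.2 0 0; -191 -322 10 0 0.35 0 0; -191 -322 19 0 0.5 0 0; -191 -322 19 0 0.5 0 0'; python3 -c "
from h import *
st();go([60,-163,200],0.5);go([60,-163,110],.5);go([37,-163,120],0.5)"
```

```text
clock: 2.65
tcp_pos: [565.4, -224.6, 324.2]
ee_rot: [3.14, -0.508, 2.943]
ft_force: [-0.1, 0.4, -1.5]
grip_width: 0.0
finger_force: 0.0
2.65 local [  60.  -160.9  324.2] F [-0.2  0.3 -1.5] w 0.0 rel rot [-0.001  0.508 -0.001]
row [-60.4  -2.3 108.5] [ 0.001 -0.008  0.001]
row [-104.2   -2.4  187.1] [ 0.001 -0.008  0.001]
row [-79.3  -2.4 189.6] [ 0.001 -0.008  0.001]
```

```bash
python3 -m creep '-18 0 32 0 0 0 0; -36 0 64 0 0 0 0; -54 0 96 0 0 0 0; -72 0 128 0 0 0 0; -85 0 155 0 0 0 0; -93 0 170 0 0 0 0; -98 0 178 0 0 0 0; -100 -1 182 0 0 0 0; -100 -1 182 0 0 0 0; -100 -1 182 0 0 0 0'; python3 -c "
from h import *
st();go([39,-163,119],0.5)
a=[viewer.read_camera(n)['image'][100:300,a:a+280] for n,a in(('scene',100),('top',260))]
cv2.imwrite('pics/b.png',cv2.resize(np.hstack(a),None,fx=1.4,fy=1.4))"
```

```text
clock: 3.9
tcp_pos: [565.7, -226.1, 123.3]
ee_rot: [-3.141, -0.499, 2.942]
ft_force: [0.2, -0.2, 0.7]
grip_width: -0.1
finger_force: 0.0
3.9 local [  60.6 -162.3  123.3] F [ 0.3 -0.2  0.7] w -0.1 rel rot [ 0.     0.499 -0.   ]
row [17.  -0.7 14.1] [-0.     0.001  0.   ]
```

View pics/b.png

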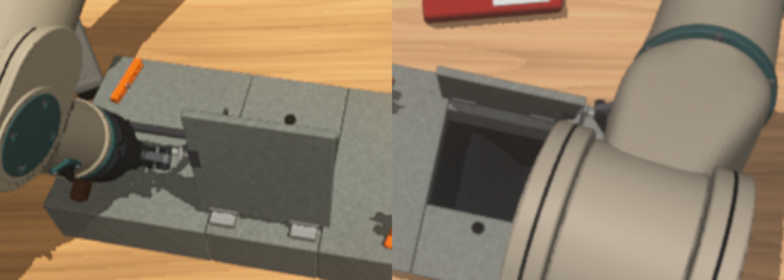

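```bash
python3 -m creep '0 0 7 0 0 0 0; 0 0 14 0 0 0 0; 6 0 14 0 0 0 0; 12 0 14 0 0 0 0; 14 0 14 0 0 0 0; 16 0 14 0 0 0 0; 18 0 14 0 0 0 0; 20 0 13 0 0 0 0; 22 0 13 0 0 0 0; 22 0 13 0 0 0 0'; python3 -c "
from h import *
st()"
```

```text
clock: 5.25
tcp_pos: [541.3, -221.0, 121.7]
ee_rot: [-3.141, -0.497, 2.942]
ft_force: [3.5, -1.4, -1.1]
grip_width: -0.1
finger_force: 2.1
5.25 local [  35.7 -162.1  121.7] F [ 3.7 -0.6 -1.1] w -0.1 rel rot [ 0.     0.497 -0.   ]
```

Contact, about 4 N. Continue lifting.

```bash
python3 -m creep '1.5 0 -0.5 0 0 0 0; 3 0 -1 0 0 0 0; 4.5 0 -1.5 0 0 0 0; 6 0 -2 0 0 0 0; 7.5 0 -2.5 0 0 0 0; 9 0 -3 0 0 0 0; 10.5 0 -3.5 0 0 0 0; 12 0 -4 0 0 0 0; 13.5 0 -4.5 0 0 0 0; 13.5 0 -4.5 0 0 0 0'; python3 -c "
from h import *
st()"
```

```text
clock: 6.5
tcp_pos: [532.4, -219.2, 132.8]
ee_rot: [-3.141, -0.496, 2.942]
ft_force: [4.6, -0.9, 1.4]
grip_width: -0.5
finger_force: 2.3
6.5 local [  26.7 -162.1  132.8] F [4.7 0.  1.4] w -0.5 rel rot [ 0.     0.496 -0.001]
```

```bash
python3 -m creep '1.5 0 -0.5 0 0 0 0; 3 0 -1 0 0 0 0; 4.5 0 -1.5 0 0 0 0; 6 0 -2 0 0 0 0; 7.5 0 -2.3 0 0 0 0; 9 0 -2.6 0 0 0 0; 11 0 -3 0 0 0 0; 13 0 -3.3 0 0 0 0; 15 0 -3.6 0 0 0 0; 15 0 -3.6 0 0 0 0'; python3 -c "
from h import *
st()
W=cloud(viewer.read_camera('scene')); L=RC.inv().apply((W-C).reshape(-1,3)).reshape(W.shape)
m=(abs(L[...,1])<75)&(L[...,2]>130)&(L[...,2]<285)&(L[...,0]>40)&(L[...,0]<125)
p=L[m]; f=np.polyfit(p[:,2],p[:,0],1); print('lid angle',np.pi/2+np.arctan(f[0]),len(p), p.max(0))
m=(abs(L[...,1]+186)<9)&(L[...,2]>115)&(L[...,2]<200)&(abs(L[...,0])<60); print('bar end',L[m].mean(0) if m.any() else 0,m.sum())
"
```

```text
clock: 7.75
tcp_pos: [521.0, -216.8, 143.1]
ee_rot: [-3.141, -0.496, 2.942]
ft_force: [5.4, -0.9, 0.6]
grip_width: -0.0
finger_force: 2.1
7.75 local [  15.  -162.1  143.1] F [5.5 0.1 0.6] w -0.0 rel rot [ 0.     0.496 -0.001]
lid angle 1.4292082350940967 6205 [101.3051744   74.97549742 271.95428109]
bar end 0 0
```

```bash
python3 -c "
from h import *
go([38,-163,135],0.5);go([60,-163,340],0.5);go([112,0,345],0)"
```

```text
row [-24.1  -0.9  -3.9] [-0.     0.003  0.001]
row [  54.2   -1.  -194.6] [-0.     0.003  0.001]
row [  10.8  162.  -223.9] [-0.    -0.497  0.001]
```

```bash
python3 -m creep '-12 0 0 0 0 0 0; -30 0 -3 0 0 0 0; -20 0 -40 0 0 0 0; 2 0 -90 0 0 0 0; 24 0 -140 0 0 0 0; 54 0 -195 0 0 0 0; 54 10 -210 0 -0.15 0 0; 40 50 -224 0 -0.3 0 0; 25 105 -224 0 -0.45 0 0; 11 162 -224 0 -0.497 0 0'; python3 -c "
from h import *
st();go([114,0,345],0);go([114,0,251],0)"
```

```text
clock: 9.05
tcp_pos: [646.0, -76.3, 345.1]
ee_rot: [3.141, -0.003, 2.94]
ft_force: [0.1, -0.0, -0.2]
grip_width: 0.2
finger_force: 0.0
9.05 local [109.6   0.4 345.1] F [ 0.1 -0.  -0.2] w 0.2 rel rot [-0.     0.003  0.002]
row [-4.4 -0.4  0. ] [ 0.    -0.003 -0.002]
row [-4.6 -0.5 94. ] [ 0.    -0.003 -0.002]
```

```bash
python3 -m creep '-5 0 30 0 0 0 0; -5 0 60 0 0 0 0; -5 0 85 0 0 0 0; -5 0 94 0 0 0 0; 0 0 94 0 0 0 0; 4 0 94 0 0 0 0; 7 0 94 0 0 0 0; 10 0 94 0 0 0 0; 13 0 94 0 0 0 0; 16 0 94 0 0 0 0'; python3 -c "
from h import *
st()"
```

```text
clock: 10.3
tcp_pos: [632.0, -74.1, 250.7]
ee_rot: [3.141, -0.001, 2.942]
ft_force: [4.7, -0.4, -1.8]
grip_width: 0.1
finger_force: 2.3
10.3 local [ 9.540e+01 -1.000e-01  2.507e+02] F [ 4.7  0.5 -1.8] w 0.1 rel rot [-0.     0.001 -0.   ]
```

```bash
python3 -c "
from h import *
r,t0=143.4,1.427
f=lambda t:np.array([r*np.cos(t)-5*np.sin(t),-r*np.sin(t)-5*np.cos(t)])
for k in range(0,31): print(k,(f(t0-.05*k)-f(t0)).round(1))"
```

```text
0 [0. 0.]
1 [7.1 1. ]
2 [14.2  2.3]
3 [21.1  3.9]
4 [28.   5.9]
5 [34.8  8.3]
6 [41.5 11. ]
7 [48. 14.]
8 [54.3 17.3]
9 [60.5 21. ]
10 [66.5 24.9]
11 [72.3 29.2]
12 [77.8 33.7]
13 [83.1 38.5]
14 [88.2 43.6]
15 [93.  48.9]
16 [97.6 54.5]
17 [101.9  60.2]
18 [105.8  66.2]
19 [109.5  72.4]
20 [112.9  78.7]
21 [115.9  85.2]
22 [118.6  91.8]
23 [121.   98.6]
24 [123.  105.5]
25 [124.7 112.5]
26 [126.  119.5]
27 [127.  126.6]
28 [127.6 133.8]
29 [127.9 140.9]
30 [127.8 148.1]
```

Start with a short, slower part, watching the force.

```bash
python3 -m creep '3.5 0 0.5 0 0 0 0; 7 0 1 0 0 0 0; 11 0 1.6 0 0 0 0; 14 0 2.3 0 0 0 0; 18 0 3 0 0 0 0; 21 0 4 0 0 0 0; 25 0 5 0 0 0 0; 28 0 6 0 0 0 0; 31.5 0 7 0 0 0 0; 35 0 8.3 0 0 0 0'; python3 -c "
from h import *
st()"
```

```text
clock: 11.55
tcp_pos: [596.9, -66.9, 242.2]
ee_rot: [3.142, -0.003, 2.942]
ft_force: [1.6, -0.4, 3.1]
grip_width: -0.1
finger_force: 1.7
11.55 local [ 5.960e+01 -1.000e-01  2.422e+02] F [ 1.7 -0.1  3.1] w -0.1 rel rot [-0.     0.003 -0.   ]
```

```bash
python3 -m creep '6.7 0 2.7 0 0 0 0; 13 0 5.7 0 0 0 0; 19.5 0 9 0 0 0 0; 25.7 0 12.7 0 0 0 0; 31.7 0 16.6 0 0 0 0; 37.5 0 21 0 0 0 0; 43 0 25.4 0 0 0 0; 48.3 0 30.2 0 0 0 0; 53.4 0 35.3 0 0 0 0; 58.2 0 40.6 0 0 0 0'; python3 -c "
from h import *
st()"
```

```text
clock: 12.8
tcp_pos: [539.5, -55.4, 201.4]
ee_rot: [-3.142, -0.004, 2.942]
ft_force: [0.6, 0.8, 3.1]
grip_width: 0.2
finger_force: 1.1
12.8 local [ 1.000e+00 -2.000e-01  2.014e+02] F [0.4 0.9 3.1] w 0.2 rel rot [ 0.     0.004 -0.   ]
```

```bash
python3 -m creep '4.6 0 5.6 0 0 0 0; 8.9 0 11.3 0 0 0 0; 12.8 0 17.3 0 0 0 0; 16.5 0 23.5 0 0 0 0; 20 0 29.8 0 0 0 0; 23 0 36.3 0 0 0 0; 25.6 0 43 0 0 0 0; 28 0 49.7 0 0 0 0; 30 0 56.6 0 0 0 0; 31.7 0 63.6 0 0 0 0'; python3 -c "
from h import *
st()"
```

```text
clock: 14.05
tcp_pos: [508.5, -49.1, 137.8]
ee_rot: [-3.142, -0.003, 2.942]
ft_force: [-0.9, 0.5, 1.1]
grip_width: 0.3
finger_force: 0.8
14.05 local [-30.5  -0.2 137.8] F [-1.   0.3  1.1] w 0.3 rel rot [ 0.     0.003 -0.   ]
```

```bash
python3 -m creep '0.3 0 2 0 0 0 0; 0.6 0 4 0 0 0 0; 0.9 0 6 0 0 0 0; 1.2 0 8 0 0 0 0; 1.5 0 10 0 0 0 0; 1.8 0 12 0 0 0 0; 2 0 14 0 0 0 0; 2 0 15 0 0 0 0; 2 0 16 0 0 0 0; 2 0 16 0 0 0 0'; python3 -c "
from h import *
st()"
```

```text
clock: 15.3
tcp_pos: [507.0, -48.7, 122.2]
ee_rot: [3.142, -0.003, 2.942]
ft_force: [0.1, -0.3, 0.4]
grip_width: 0.3
finger_force: 0.0
15.3 local [-3.210e+01 -1.000e-01  1.222e+02] F [ 0.2 -0.2  0.4] w 0.3 rel rot [-0.     0.003 -0.   ]
```

```bash
python3 -m creep '0 0 1 0 0 0 0; 0 0 2 0 0 0 0; 0 0 3 0 0 0 0; 0 0 4 0 0 0 0; 0 0 5 0 0 0 0; 0 0 5.5 0 0 0 0; 0 0 6 0 0 0 0; 0 0 6.5 0 0 0 0; 0 0 7 0 0 0 0; 0 0 7 0 0 0 0'; python3 -c "
from h import *
st()"
```

```text
clock: 16.55
tcp_pos: [506.6, -48.7, 115.2]
ee_rot: [3.142, -0.003, 2.942]
ft_force: [-1.8, -0.6, 2.0]
grip_width: 0.0
finger_force: 0.7
16.55 local [-3.250e+01 -1.000e-01  1.152e+02] F [-1.6 -0.9  2. ] w 0.0 rel rot [-0.     0.003 -0.   ]
```

```bash
python3 -m creep '0 0 0.5 0 0 0 0; 0 0 1 0 0 0 0; 0 0 1.5 0 0 0 0; 0 0 2 0 0 0 0; 0 0 2.5 0 0 0 0; 0 0 3 0 0 0 0; 0 0 3 0 0 0 0; 0 0 3 0 0 0 0; 0 0 3 0 0 0 0; 0 0 3 0 0 0 0'; python3 -c "
from h import *
st()"
```

```text
clock: 17.8
tcp_pos: [507.0, -48.8, 112.3]
ee_rot: [-3.142, -0.003, 2.942]
ft_force: [0.2, -0.7, 0.4]
grip_width: -0.2
finger_force: 0.0
17.8 local [-32.1  -0.2 112.3] F [ 0.3 -0.7  0.4] w -0.2 rel rot [ 0.     0.003 -0.   ]
```

```bash
python3 -m creep '0 0 0.5 0 0 0 0; 0 0 1 0 0 0 0; 0 0 1.5 0 0 0 0; 0 0 2 0 0 0 0; 0 0 2.5 0 0 0 0; 0 0 3 0 0 0 0; 0 0 3.5 0 0 0 0; 0 0 4 0 0 0 0; 0 0 4 0 0 0 0; 0 0 4 0 0 0 0'; python3 -c "
from h import *
st()
I=viewer.read_camera('scene')['image'];cv2.imwrite('pics/c.png',I[100:330,120:480])"
```

```text
clock: 19.05
tcp_pos: [506.9, -48.8, 109.5]
ee_rot: [3.141, -0.002, 2.942]
ft_force: [-2.5, 0.1, 14.6]
grip_width: -0.1
finger_force: 7.3
19.05 local [-32.2  -0.2 109.5] F [-2.4 -0.4 14.6] w -0.1 rel rot [-0.     0.002  0.   ]
```

View pics/c.png

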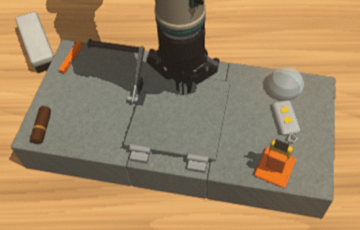

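The lid is down on its stop (14.6 N, a little more than the 5–8 N aimed for), and the stay is folded at the front (crop 85–140, 45–100). Now I'll let go gently.

```bash
python3 -m creep '0 0 -1 0 0 0 0; 0 0 -2 0 0 0 0; 0 0 -4 0 0 0 0; 0 0 -8 0 0 0 0; 0 0 -20 0 0 0 0; 0 0 -40 0 0 0 0; 0 0 -80 0 0 0 0; 0 0 -120 0 0 0 0; 0 0 -150 0 0 0 0; 0 0 -150 0 0 0 0'; python3 -c "
from h import *
st()
c=viewer.read_camera('scene');W=cloud(c); L=RC.inv().apply((W-C).reshape(-1,3)).reshape(W.shape)
m=(abs(L[...,1])<70)&(L[...,2]>85)&(L[...,2]<125)&(L[...,0]>-40)&(L[...,0]<85)
p=L[m]; f=np.polyfit(p[:,0],p[:,2],1); print('lid slope (- = edge up)',f,len(p))
L0=RC.inv().apply((np.load('pics/scene0.npy')-C).reshape(-1,3)).reshape(W.shape)
for n,x0,x1,y0,y1 in [('shoe/coin',40,125,140,220),('key',-50,25,150,220),('pw',-120,-52,140,220),('far',40,122,-260,-215),('near',-120,-40,-260,-223)]:
  g=lambda A:A[(A[...,0]>x0)&(A[...,0]<x1)&(A[...,1]>y0)&(A[...,1]<y1)&(A[...,2]>93)&(A[...,2]<185)].mean(0).round(1)
  print(n,g(L0),g(L))
m=(L[...,1]<-110)&(L[...,1]>-200)&(L[...,2]>95)&(L[...,0]<0);print('bar',L[m].mean(0),m.sum())
"
```

```text
clock: 20.35
tcp_pos: [508.7, -49.0, 261.2]
ee_rot: [3.14, 0.003, 2.942]
ft_force: [-0.1, -0.0, -1.3]
grip_width: -0.3
finger_force: 0.0
20.35 local [-3.040e+01 -1.000e-01  2.612e+02] F [-0.1 -0.1 -1.3] w -0.3 rel rot [-0.001 -0.003 -0.   ]
lid slope (- = edge up) [2.68934107e-02 1.03218540e+02] 4515
shoe/coin [ 94.6 178.5 123.1] [ 94.7 178.6 123.3]
key [-10.4 189.3  99. ] [-10.7 189.3  99. ]
pw [-74.8 182.  116. ] [-74.8 182.  116. ]
far [  84.9 -235.   104.1] [  84.8 -235.   104.2]
near [ -80.  -240.3   98.1] [ -79.9 -240.2   98.4]
bar [ -82.31627293 -154.18871637  143.70398543] 292
```

```bash
python3 -c "
from bench import env
print(env.close_job())"
```

```text
the job is handed in; nothing more can be done
None
```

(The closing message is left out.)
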